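# Set the block heater to standby and hold its tube carrier up

## Robot

A 7-joint arm with a two-finger parallel gripper is mounted at the origin on the work surface. World frame = base frame: x ahead of the robot, y to its left, z up, the work surface at z = 0. Lengths are in m, angles in rad, forces in N, time in s.
With the tool pointing down it reaches from about 0.4 to 0.875 m from the base axis. Payload 19.3 kg.
Tool frame: the origin (TCP) lies between the finger pads; the fingertips stand 19 mm ahead of it and the grasp point (between the pads) is the TCP; z points along the fingers, y is the direction in which the jaws open and shut (so a half turn about z gives the same grasp; the last joint's range is limited). The gripper opens to 85 mm and grips with 20 to 120 N. Pads are 22 mm wide; open, the fingers measure 114 mm over their backs; the gripper's body (76 mm by 85 mm) begins 54 mm behind the grasp point. The pads swing forward as they close: fully open they stand 13 mm farther back than shut.
Start: joints at [1.163, 0.521, -0.036, 1.599, 0.021, 1.021, -0.113], TCP at [0.207, -0.59, 0.25] pointing down, gripper open.
Joint ranges: [-2.91, 2.91], [-0.3, 2.13], [-1.5, 1.42], [0.17, 2.43], [-1.26, 4.41], [0.16, 1.93], [-2.52, 2.52]. Speed limits (rad/s): [1.89, 1.89, 2.39, 2.39, 3.01, 3.01, 3.01].

## Interface

Orientations are given as [roll, pitch, yaw] about the fixed x, y, z axes, in that order (R = Rz(yaw) Ry(pitch) Rx(roll)).
In Python, from workcell import status, imaging, bot gives the robot as it stands.
- The arm moves only by the shell command python3 -m handwheel 'ROWS' [FORCE]. ROWS is JSON, a list of rows, each an object with "offset": the shift along the tool's x, y, z in mm, a list of three; "rot": the turn, a rotation vector about the tool's x, y, z in degrees, a list of three; "claw": the opening, from -1 (shut) to 1 (fully open). A call has 1 to 12 rows; each row shifts and turns the commanded pose from where the row before left it, along the tool's axes as they then stand; what a row does not reach is not made up. A row lasts 1/10 s, in which the tool goes at most 50 mm and 8.59 degrees, less where a joint would pass 70% of its speed; a pose out of reach is approached as far as the arm can. A call is refused whole if a number of a shift passes 50 or a number of a turn 8.59, either way. A call with a gripper value outside its range is refused whole. The fingers move at their own pace and stop on an object; FORCE is the grip in N (left out, the last holds). Time passes only in rows, so rows that do not move let the fingers close. It gives the time, the measured TCP pose, the force and the opening at its end, in the units of the state.
- status.observe(): the state, without advancing time (a new reading comes with each control period).
- imaging.grab_frame(name): name is "side" or "top"; returns a dict with "color" (420x560x3 uint8, red, green, blue), "range_z" (420x560 float32, m along the optical axis (not along the pixel's ray), 0 where there is no reading), "fx", "fy", "cx", "cy" (pixels), "distortion" ([k1, k2, p1, p2, k3] as OpenCV has them; the pictures are not rectified), "camera_from_world" (4x4, takes a point from world to camera coordinates). Camera axes: x right, y down, z forward; pixel columns grow to the right and rows downward; lengths in m; the calibration is good to about 2 mm. A picture is of the moment at which its call begins.
- bot.job_done(): hands the job in, once; it reports no verdict.
Trained networks look in the newest picture that a camera, given by its name, has taken for a name from the list of things; names that differ only in an ending like _2 or _b are one class to them, and where a whole thing is asked for, a point or a joint stands for the part that bears it (a point fixed in the world has none). Each returns a list of dicts, best first, with "conf" (0 to 1); they miss things now and then, are a little off and sometimes report something else, mostly with a low value. They report only what shows in the picture. A call takes as long as a camera call. They do not tell look-alikes from the thing itself.
- imaging.regions_of(thing, camera): "region" (420x560 bool, what is visible of it) and "box" ([centre column, centre row, width, height] in pixels, round what is visible of it).
- imaging.mark_of(thing, camera): "uv" ([column, row] in pixels: a listed point, or the origin of a listed thing).
The state is a dict: "clock": time; "qpos": joint angles; "qd": joint speeds; "joint_efforts": joint torques, N m; "position": TCP position; "tool_rot": TCP orientation; "force": force on the tool from outside, world axes, zero at the start; "moment": the same for the moment, N m; "grip_width": finger opening in m.
Only numpy, scipy, OpenCV 4.12 (cv2) and the standard library are available. Lean on these libraries where they do the work, as an engineer would, in place of code of your own. Each camera call takes 0.05 s, during which the arm holds its last target.

## Task

The samples are done: first turn the dial of the dry-block heater back until its pointer is at the long index mark, and let go of the dial. Then take the tube carrier by its handle bar, lift it straight up out of the well until its underside is at least 5 cm above the heater's top, and finish while still holding it there over the well, steady and level. Leave the other labware where it stands.

Things in the scene. Friction and masses are not known exactly. Their poses are not given: they have to be found in the camera images.
- heater: dry-block heater, a fixed white casing 200 (x) x 300 (y) x 80 mm tall with a flat top; origin at the centre of its underside, on the bench; its x axis points away from the operator's side, y to its left. A rectangular well 124 (x) x 84 (y) mm, open at the top and 50 mm deep, is centred at its (0, +75) mm; the dial is at its (-10, -90) mm.
- dial (a joint): angle of the heater's dial, rad, range 0 to 4.2, growing clockwise seen from above. It reads 2.1 when the pointer is exactly at the index mark. Light friction (about 0.04 N m), stays where it is left.
- dial_grip (a point): on the dial's axis, at the height to grip, 35 mm above the heater's top. The dial is a black disc (50 mm across, its upper face 11 mm above the heater's top) carrying an upright grip bar 46 mm long, 12 mm wide, from 11 to 43 mm above the heater's top; the bar lies along the pointer's direction.
- dial_pointer (a point): 30 mm from the dial's axis along the grip bar, at the end that is the pointer (it has the white line and a small nose), same height as dial_grip
- index_mark (a point): middle of the index mark on the dial's face, 40 mm from the dial's axis in the heater's +x direction: the one long, wide bar (17 x 5 mm); all other ticks are short and thin
- well_mouth (a point): centre of the well's mouth, level with the heater's top (80 mm above the bench)
- carrier_bar (a point): centre of the handle bar of the tube carrier (loose, about 0.3 to 0.5 kg, stands in the well): black plastic bar on an aluminium frame, 108 mm long along its x, 14 mm wide along y, 12 mm tall. Its underside carries two uprights (5 mm thick, 30 mm wide) at its ends; the caps of six tubes lie 32 mm and more below the bar's centre. The carrier is 112 x 72 mm in plan with 6 mm of play in the well on each side, z up, weight centred under the bar.
- carrier_base (a point): centre of the carrier's underside, 130 mm below carrier_bar; 30 mm above the bench while it stands in the well
- beaker: bystander: open glass beaker, 68 mm wide, 90 mm tall; origin at its underside's centre
- cylinder: bystander: glass measuring cylinder on a round foot, 60 mm wide at the foot, 180 mm tall; origin at its underside's centre
- amber: bystander: amber glass bottle, 64 mm wide, 140 mm tall; origin at its underside's centre
- white_bottle: bystander: white plastic bottle, 72 mm wide, 150 mm tall; origin at its underside's centre
- jar: bystander: small glass jar with a lid, 56 mm wide, 70 mm tall; origin at its underside's centre
- rack: bystander: white bench rack with eight capped tubes and no handle, 70 x 130 x 106 mm tall; origin at its underside's centre
- stopper: bystander: rubber stopper, 28 mm wide, 26 mm tall, standing on the rear of the heater's top; origin at its underside's centre
- spatula: bystander: flat steel laboratory spatula, 170 mm long, 8 to 18 mm wide, 5 mm thick, lying on the bench in front of the heater; origin at its middle, on the bench
Things that resemble listed ones, but are neither listed nor needed, are in the scene too. Leave any purple or red look-alike of the part that bears carrier_bar alone.

How it is judged:
On the way, in this order (a step that is already met when the one before it is completed fails the run):
1. the dial's pointer is at the index mark (within 0.14 rad) and the dial is let go, the carrier still in its well (value of joint dial between 1.96 and 2.24 rad and contact force between dial and the fingers below 0.1 N and height (world z) of carrier_base below 0.05 m), for 0.2 s.
2. the carrier is held by the fingers over the well, clear of the heater, level and steady (height (world z) of carrier_base above 0.125 m and horizontal distance between carrier_base and well_mouth below 0.06 m and angle between carrier_base's own z axis and vertical below 0.1 rad and linear speed of carrier below 0.03 m/s and angular speed of carrier below 0.2 rad/s and contact force between carrier and the fingers above 1 N and contact force between carrier and heater below 0.1 N), for 0.5 s.
At the end, for the whole second after the job is handed in: The dial is within 0.14 rad of the index mark; the carrier, held by the fingers and not touching the heater, has its underside more than 45 mm above the heater's top and within 60 mm sideways of the well's centre, tilted less than 0.10 rad, moving slower than 30 mm/s and 0.2 rad/s (all of step 2 and value of joint dial between 1.96 and 2.24 rad); the arm keeps its last pose, push and grip.
It fails at once if a bystander is moved by more than 30 mm (distance of any of beaker, cylinder, amber, white_bottle, jar, rack, stopper, spatula from where it was at the start of the episode above 0.03 m).
It fails at once if the carrier is tipped by more than 0.4 rad (angle between carrier_base's own z axis and vertical above 0.4 rad).
It also fails if it takes over 48 s, if anything falls off the work surface, if the arm or the gripper's body presses on something with over 40 N, if the wrist force passes 120 N, or if a joint passes its speed limit or range.

## Working session

There is one attempt and no reset: what is moved stays moved. The work goes in short steps, Python scripts to look and compute and a shell command to move; the robot and the scene stay as the last step left them, time stands still between calls to the robot, and variables do not carry over. Pictures are saved under pics/ and viewed, and the job is handed in when it is done.

```bash
ls; mkdir -p pics; cat > h.py <<'E'
import numpy as np, cv2, json
from workcell import status, imaging, bot
def save(f,name): cv2.imwrite('pics/'+name+'.png', f['color'][:,:,::-1])
def K(f): return np.array([[f['fx'],0,f['cx']],[0,f['fy'],f['cy']],[0,0,1]])
def ray(f,uv):
    n=cv2.undistortPoints(np.array([[uv]],float),K(f),np.array(f['distortion']))[0,0]
    return np.array([n[0],n[1],1.])
def toworld(f,p):
    T=np.linalg.inv(np.array(f['camera_from_world'])); return T[:3,:3]@p+T[:3,3]
def at_z(f,uv,z):
    T=np.linalg.inv(np.array(f['camera_from_world'])); d=T[:3,:3]@ray(f,uv); o=T[:3,3]
    return o+d*(z-o[2])/d[2]
def at_depth(f,uv):
    u,v=int(round(uv[0])),int(round(uv[1])); z=f['range_z'][v,u]; return toworld(f,ray(f,uv)*z)
def proj(f,p):
    T=np.array(f['camera_from_world']); r,_=cv2.Rodrigues(T[:3,:3])
    return cv2.projectPoints(np.array([p],float),r,T[:3,3],K(f),np.array(f['distortion']))[0][0,0]
E
python3 - <<'E'
from h import *
s=status.observe(); print(s)
for c in ('side','top'):
    f=imaging.grab_frame(c); save(f,c+'0'); T=np.linalg.inv(np.array(f['camera_from_world'])); print(c,T.round(3).tolist(),f['fx'])
    for t in ('dial_grip','dial_pointer','index_mark','well_mouth','carrier_bar','carrier_base','heater'):
        for m in imaging.mark_of(t,c)[:3]:
            print(t,m['conf'],np.round(m['uv'],1),at_depth(f,m['uv']).round(3))
E
```

```text
pics
{'clock': 0.0, 'qpos': array([ 1.16279985,  0.52200762, -0.03628936,  1.60000089,  0.0211585 ,
        1.02109672, -0.11277256]), 'qd': array([-0.00044663, -0.00345629, -0.0012889 ,  0.00180458, -0.00058768,
        0.00081018, -0.00077246]), 'joint_efforts': array([-5.11673334e-04, -9.27106547e+01,  1.97936431e+00, -3.69932950e+01,
        1.77696417e-02,  8.14861036e-03, -5.66194763e-05]), 'position': array([ 0.20698266, -0.58939831,  0.24973267]), 'tool_rot': array([-3.14046530e+00,  6.42246107e-05,  3.37759159e-01]), 'force': array([-0.09903775,  0.08914334,  0.1729131 ]), 'moment': array([-0.04600641, -0.06405868,  0.03056132]), 'grip_width': 0.0850987461627231}
side [[-0.913, -0.292, 0.285, 0.267], [-0.408, 0.669, -0.622, 0.681], [-0.009, -0.684, -0.73, 0.877], [0.0, 0.0, 0.0, 1.0]] 493.7158925339204
dial_grip 0.73 [324.6 165.3] [ 0.502 -0.132  0.124]
dial_grip 0.24 [319.9 159.1] [ 0.52  -0.15   0.123]
dial_pointer 0.87 [322.7 156.5] [ 0.517 -0.163  0.121]
index_mark 0.68 [311.4 171.2] [ 0.537 -0.145  0.082]
index_mark 0.16 [304.8 219.6] [0.492 0.015 0.094]
well_mouth 0.69
[... 456 characters left out ...]
64.7 244.2] [ 0.365 -0.047  0.004]
top [[-0.014, -0.985, 0.173, 0.376], [-0.999, 0.019, 0.028, 0.006], [-0.031, -0.173, -0.985, 1.023], [0.0, 0.0, 0.0, 1.0]] 432.7834846790974
dial_grip 0.59 [367.8 221.2] [ 0.5   -0.145  0.124]
dial_pointer 0.84 [376.  210.7] [ 0.522 -0.163  0.123]
index_mark 0.87 [366.1 204.7] [ 0.542 -0.15   0.084]
index_mark 0.27 [367.4 219.9] [ 0.503 -0.144  0.123]
carrier_bar 0.95 [290.2 206.6] [0.527 0.016 0.167]
carrier_bar 0.83 [217.  309.7] [0.324 0.168 0.134]
carrier_bar 0.64 [138.4 225.1] [0.499 0.336 0.135]
carrier_base 0.92 [403.1 305.1] [ 0.326 -0.215  0.099]
carrier_base 0.91 [228.9 306.8] [0.326 0.155 0.062]
carrier_base 0.76 [161.2 234.1] [0.484 0.299 0.097]
```

View pics/top0.png

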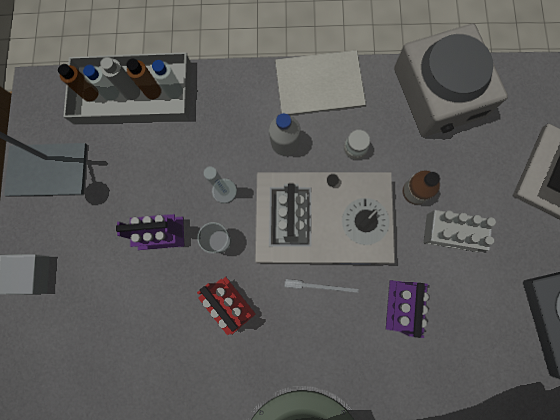

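View pics/side0.png

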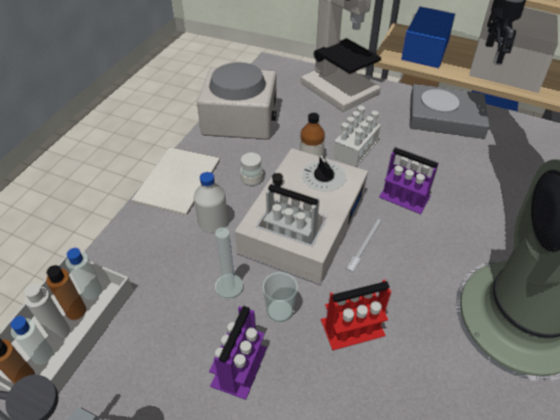

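The top view shows the heater at columns 257–395, rows 173–263, with the dial near (367,220) and its pointer to the upper right. The aluminium carrier's bar is near (290,206). Next I'll zoom in and measure.

```bash
python3 - <<'E'
from h import *
f=imaging.grab_frame('top'); g=imaging.grab_frame('side')
r=imaging.regions_of('heater','top')[0]['region']
a=cv2.resize(f['color'][160:275,245:405],None,fx=5,fy=5,interpolation=cv2.INTER_CUBIC); cv2.imwrite('pics/zt.png',cv2.convertScaleAbs(a[:,:,::-1],alpha=1.3))
a=cv2.resize(g['color'][140:280,230:380],None,fx=4,fy=4,interpolation=cv2.INTER_CUBIC); cv2.imwrite('pics/zs.png',a[:,:,::-1])
# cloud of points
def cloud(f):
    v,u=np.nonzero(f['range_z']>0)
    n=cv2.undistortPoints(np.stack([u,v],1)[:,None].astype(float),K(f),np.array(f['distortion']))[:,0]
    z=f['range_z'][v,u]; T=np.linalg.inv(np.array(f['camera_from_world']))
    return np.c_[n*z[:,None],z]@T[:3,:3].T+T[:3,3]
for nm,c in (('top',f),('side',g)):
    P=cloud(c)
    m=(abs(P[:,2]-.08)<.012)&(P[:,0]>.36)&(P[:,0]<.66)&(P[:,1]>-.27)&(P[:,1]<.16)
    Q=P[m]; print(nm,len(Q),np.median(Q[:,2]))
    rr=cv2.minAreaRect((Q[:,:2]*1000).astype(np.float32)); print(rr)
    # bar of carrier
    b=P[(P[:,2]>.15)&(P[:,2]<.19)&(P[:,0]>.44)&(P[:,0]<.60)&(P[:,1]>-.05)&(P[:,1]<.08)]
    print('bar',len(b),np.median(b,0),cv2.minAreaRect((b[:,:2]*1000).astype(np.float32)))
    d=P[(P[:,2]>.105)&(P[:,2]<.14)&(np.hypot(P[:,0]-.503,P[:,1]+.146)<.05)]
    print('dial',len(d),d.mean(0),cv2.minAreaRect((d[:,:2]*1000).astype(np.float32)))
    d=P[(P[:,2]>.085)&(P[:,2]<.1)&(np.hypot(P[:,0]-.503,P[:,1]+.146)<.05)]
    print('disc',len(d),cv2.minEnclosingCircle((d[:,:2]*1000).astype(np.float32)))
    m=imaging.mark_of
    nm
for t,z in (('dial_grip',.115),('dial_pointer',.115),('index_mark',.08),('carrier_bar',.16)):
  for nm,c in (('top',f),('side',g)):
    for m in imaging.mark_of(t,nm)[:4]: print(t,nm,m['conf'],m['uv'],at_z(c,m['uv'],z).round(4))
E
```

```text
top 10090 0.08107337670101789
((491.872802734375, -54.8353271484375), (262.1158447265625, 429.3663330078125), 0.08690652996301651)
bar 425 [0.52250297 0.0146101  0.1662311 ] ((523.73828125, 14.759106636047363), (28.83619499206543, 108.90306854248047), 88.9936294555664)
dial 131 [ 0.50643977 -0.14540018  0.12273678] ((507.4010925292969, -146.16717529296875), (11.788206100463867, 45.12022399902344), 44.001644134521484)
disc 323 ((505.4832458496094, -144.89703369140625), 47.51864242553711)
side 6908 0.08000819524892006
((500.4053039550781, -53.78556823730469), (424.5311584472656, 246.93272399902344), 86.3326644897461)
bar 464 [0.51706508 0.02284873 0.16423736] ((520.6111450195312, 19.385047912597656), (31.35222053527832, 108.80744171142578), 87.38755798339844)
dial 147 [ 0.5034691  -0.13967836  0.11811125] ((505.0308532714844, -143.4166259765625), (14.678609848022461, 49.45074462890625), 45.483036041259766)
disc 190 ((498.1029052734375, -150.20944213867188), 34.89868927001953)
dial_grip top 0.68 [366.8, 222.0] [ 0.5    -0.1442  0.115 ]
dial_grip side 0.84 [323.0, 165.1] [ 0.5085 -0.1412  0.115 ]
dial_pointer top 0.32 [223.2, 186.7] [0.5825 0.1606 0.115 ]
dial_pointer side 0.85 [317.3, 156.4] [ 0.5312 -0.1647  0.115 ]
index_mark top 0.67 [366.7, 204.3] [ 0.5441 -0.1517  0.08  ]
index_mark top 0.55 [453.2, 232.6] [ 0.4778 -0.3372  0.08  ]
index_mark side 0.93 [305.0, 171.2] [ 0.5515 -0.1413  0.08  ]
carrier_bar top 0.91 [289.8, 208.1] [0.5251 0.017  0.16  ]
carrier_bar top 0.84 [416.5, 307.6] [ 0.3244 -0.2257  0.16  ]
carrier_bar top 0.59 [215.1, 308.7] [0.3277 0.1668 0.16  ]
carrier_bar top 0.58 [139.0, 225.0] [0.496  0.3254 0.16  ]
carrier_bar side 0.91 [291.7, 195.7] [0.5211 0.0208 0.16  ]
carrier_bar side 0.91 [414.7, 155.2] [ 0.3173 -0.2072  0.16  ]
carrier_bar side 0.81 [235.7, 334.8] [0.4837 0.3487 0.16  ]
carrier_bar side 0.7 [356.7, 289.1] [0.3312 0.1856 0.16  ]
```

View pics/zt.png

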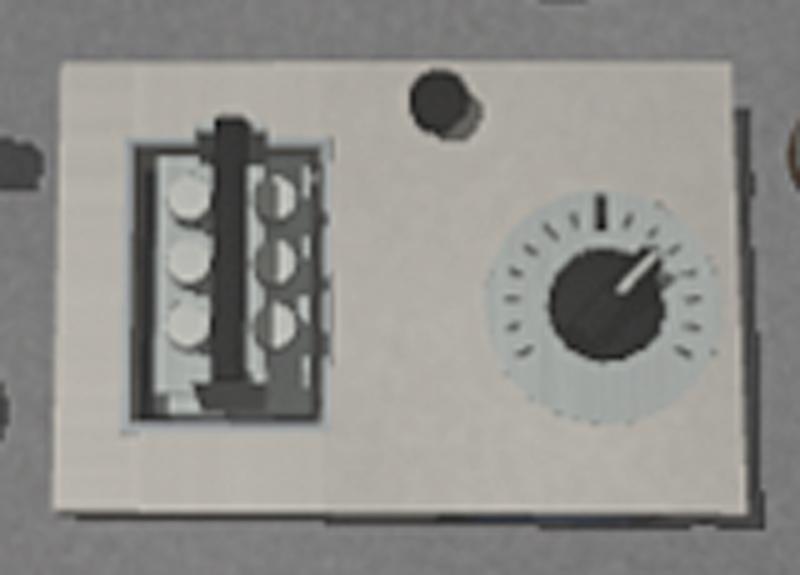

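View pics/zs.png

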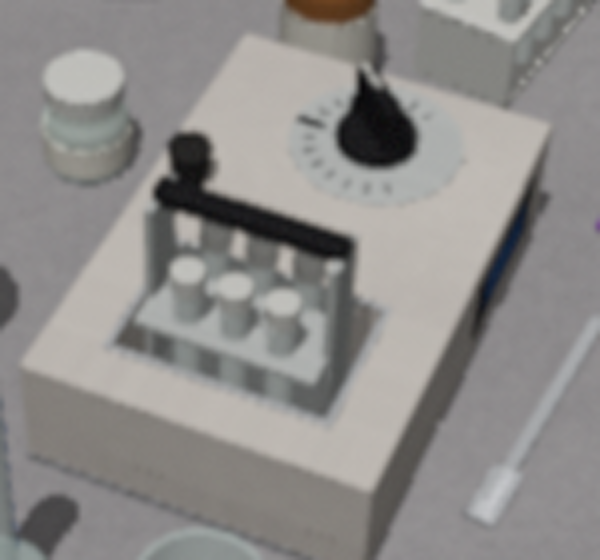

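The zooms show the pointer about 45° clockwise of the long mark at zoom (601,212). The bar runs along the pointer and the stopper is at (438,100). Now I'll fit the heater pose from its corners.

```bash
python3 - <<'E'
from h import *
f=imaging.grab_frame('top')
z=lambda x,y:((x+.5)/5-.5+245,(y+.5)/5-.5+160)
C=[at_z(f,z(*p),.08)[:2] for p in ((62,62),(733,62),(747,513),(55,511))]
M=np.array([[100,150],[100,-150],[-100,-150],[-100,150]])/1000
A,B=M-M.mean(0),np.array(C)-np.mean(C,0)
H=A.T@B; yaw=np.arctan2(H[0,1]-H[1,0],H[0,0]+H[1,1]); c=np.mean(C,0)
R=np.array([[np.cos(yaw),-np.sin(yaw)],[np.sin(yaw),np.cos(yaw)]])
print('corners',np.round(C,4).tolist(),'centre',c,'yaw deg',np.degrees(yaw))
print('resid mm',((np.array(C)-(A@R.T+c))*1000).round(1).tolist())
d=c+R@[-.01,-.09]; w=c+R@[0,.075]; print('dial',d,'well',w,'index pred',c+R@[.03,-.09])
print('index meas',at_z(f,z(601,212),.08)[:2])
W=[at_z(f,z(*p),.08)[:2] for p in ((133,145),(327,143),(326,423),(128,428))]
print('well meas',np.mean(W,0),np.round(W,4).tolist())
print('bar ends z.166',at_z(f,z(231,122),.166),at_z(f,z(231,382),.166))
print('stopper',at_z(f,z(438,100),.106))
print('pointer line', at_z(f,z(620,291),.123),at_z(f,z(657,252),.123))
p=np.array([at_z(f,z(620,291),.123),at_z(f,z(657,252),.123)]);print(np.degrees(np.arctan2(*(p[1]-p[0])[[1,0]])))
E
```

```text
corners [[0.6227, 0.0905], [0.6163, -0.2098], [0.4162, -0.2046], [0.422, 0.0942]] centre [ 0.51931465 -0.05742462] yaw deg -1.2055663318834098
resid mm [[0.2, 0.0], [0.2, -0.3], [0.0, 0.7], [-0.5, -0.4]]
dial [ 0.50742331 -0.1471943 ] well [0.52089262 0.01755878] index pred [ 0.54741445 -0.14803588]
index meas [ 0.54933328 -0.14772333]
well meas [0.5206623  0.01730869] [[0.5838, 0.0588], [0.5829, -0.0276], [0.4583, -0.0241], [0.4576, 0.0622]]
bar ends z.166 [0.57359081 0.01410113 0.166     ] [0.46775514 0.01590301 0.166     ]
stopper [ 0.5953383  -0.07529179  0.106     ]
pointer line [ 0.50765745 -0.14709682  0.123     ] [ 0.5239018  -0.16339134  0.123     ]
-45.08835838981855
```

Measurements agree to about 1–2 mm. The dial is at (0.507,-0.147) and the pointer is at -45°, so it needs 44° counter-clockwise. I'll move over the dial high up first, then turn the tool.

```bash
python3 -m handwheel '[{"offset":[15,-11,0],"rot":[0,0,0],"claw":0.3},{"offset":[30,-22,0],"rot":[0,0,0],"claw":0.3},{"offset":[40,-30,0],"rot":[0,0,0],"claw":0.3},{"offset":[40,-30,0],"rot":[0,0,0],"claw":0.3},{"offset":[40,-30,0],"rot":[0,0,0],"claw":0.3},{"offset":[40,-30,0],"rot":[0,0,0],"claw":0.3},{"offset":[40,-30,0],"rot":[0,0,0],"claw":0.3},{"offset":[40,-30,0],"rot":[0,0,0],"claw":0.3},{"offset":[40,-30,0],"rot":[0,0,0],"claw":0.3},{"offset":[40,-30,0],"rot":[0,0,0],"claw":0.3},{"offset":[40,-30,0],"rot":[0,0,0],"claw":0.3},{"offset":[25,-15,0],"rot":[0,0,0],"claw":0.3}]' 40
python3 -m handwheel '[{"offset":[0,0,0],"rot":[0,0,4],"claw":0.3},{"offset":[0,0,0],"rot":[0,0,8],"claw":0.3},{"offset":[0,0,0],"rot":[0,0,8],"claw":0.3},{"offset":[0,0,0],"rot":[0,0,8],"claw":0.3},{"offset":[0,0,0],"rot":[0,0,8],"claw":0.3},{"offset":[0,0,0],"rot":[0,0,8],"claw":0.3},{"offset":[0,0,0],"rot":[0,0,8],"claw":0.3},{"offset":[0,0,0],"rot":[0,0,8],"claw":0.3},{"offset":[0,0,0],"rot":[0,0,4.5],"claw":0.3},{"offset":[0,0,0],"rot":[0,0,0],"claw":0.3},{"offset":[0,0,0],"rot":[0,0,0],"claw":0.3}]'
```

```text
clock: 2.6
position: [0.5089, -0.1426, 0.2505]
tool_rot: [-3.141, -0.001, 0.342]
force: [0.6, -0.2, -0.4]
grip_width: 0.0556
clock: 3.7
position: [0.5074, -0.1467, 0.2504]
tool_rot: [-3.142, -0.0, -0.785]
force: [0.2, -0.3, 0.0]
grip_width: 0.0558
```

```bash
python3 -m handwheel '[{"offset":[0,0,10],"rot":[0,0,0],"claw":0.3},{"offset":[0,0,25],"rot":[0,0,0],"claw":0.3},{"offset":[0,0,30],"rot":[0,0,0],"claw":0.3},{"offset":[0,0,30],"rot":[0,0,0],"claw":0.3},{"offset":[0,0,20],"rot":[0,0,0],"claw":0.3},{"offset":[0,0,12],"rot":[0,0,0],"claw":0.3},{"offset":[0,0,6],"rot":[0,0,0],"claw":0.3},{"offset":[0,0,0],"rot":[0,0,0],"claw":0.3},{"offset":[0,0,0],"rot":[0,0,0],"claw":0.3}]'
python3 - <<'E'
from h import *
for c in ('side','top'):
    f=imaging.grab_frame(c); save(f,c+'1')
    u,v=proj(f,[.507,-.147,.115]); print(u,v); u,v=int(u),int(v)
    a=cv2.resize(f['color'][v-60:v+60,u-60:u+60],None,fx=4,fy=4,interpolation=cv2.INTER_CUBIC); cv2.imwrite('pics/z1%s.png'%c,a[:,:,::-1])
a=cv2.hconcat([cv2.imread('pics/z1side.png')[:, :400],cv2.imread('pics/z1top.png')[:,:400]]); cv2.imwrite('pics/z1.png',a)
E
```

```text
clock: 4.6
position: [0.5078, -0.1473, 0.118]
tool_rot: [-3.141, -0.001, -0.788]
force: [-1.1, -0.1, -0.8]
grip_width: 0.0553
324.4613062330854 163.7505560700671
367.950122105298 218.66889502897445
```

View pics/z1.png

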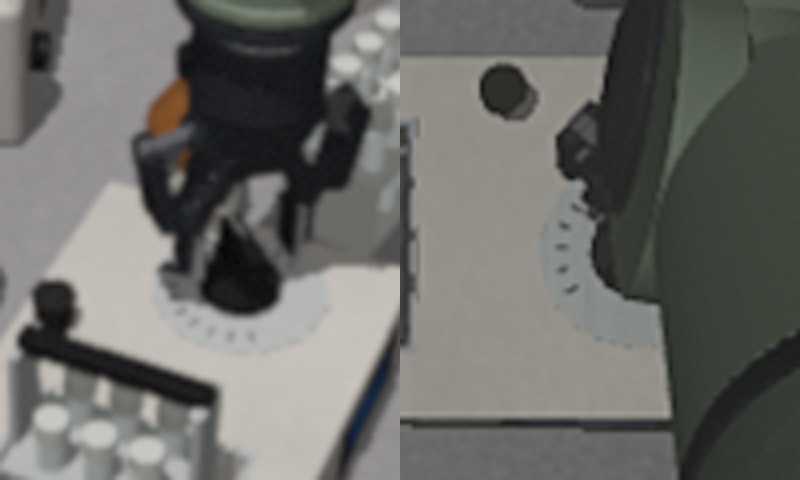

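The side zoom shows the fingers straddling the grip bar at about (235,255), clear of the stopper. I'll grip it and turn 44° counter-clockwise.

```bash
python3 -m handwheel '[{"offset":[0,0,0],"rot":[0,0,0],"claw":-1},{"offset":[0,0,0],"rot":[0,0,0],"claw":-1},{"offset":[0,0,0],"rot":[0,0,0],"claw":-1},{"offset":[0,0,0],"rot":[0,0,0],"claw":-1},{"offset":[0,0,0],"rot":[0,0,0],"claw":-1},{"offset":[0,0,0],"rot":[0,0,0],"claw":-1},{"offset":[0,0,0],"rot":[0,0,0],"claw":-1},{"offset":[0,0,0],"rot":[0,0,0],"claw":-1}]' 40
```

```text
clock: 5.5
position: [0.5075, -0.1472, 0.1176]
tool_rot: [-3.142, -0.0, -0.788]
force: [-1.6, 0.1, 5.6]
grip_width: 0.0111
```

```bash
python3 -m handwheel '[{"offset":[0,0,0],"rot":[0,0,-3],"claw":-1},{"offset":[0,0,0],"rot":[0,0,-5],"claw":-1},{"offset":[0,0,0],"rot":[0,0,-5],"claw":-1},{"offset":[0,0,0],"rot":[0,0,-5],"claw":-1},{"offset":[0,0,0],"rot":[0,0,-5],"claw":-1},{"offset":[0,0,0],"rot":[0,0,-5],"claw":-1},{"offset":[0,0,0],"rot":[0,0,-5],"claw":-1},{"offset":[0,0,0],"rot":[0,0,-5],"claw":-1},{"offset":[0,0,0],"rot":[0,0,-4],"claw":-1},{"offset":[0,0,0],"rot":[0,0,-2],"claw":-1},{"offset":[0,0,0],"rot":[0,0,0],"claw":-1},{"offset":[0,0,0],"rot":[0,0,0],"claw":-1}]'
python3 - <<'E'
from h import *
f=imaging.grab_frame('side'); a=cv2.resize(f['color'][100:240,250:400],None,fx=5,fy=4,interpolation=cv2.INTER_CUBIC); cv2.imwrite('pics/z2.png',a[:,:,::-1])
E
```

```text
clock: 6.7
position: [0.5079, -0.1462, 0.1176]
tool_rot: [-3.141, -0.001, -0.019]
force: [0.2, 6.2, 4.2]
grip_width: 0.0112
```

View pics/z2.png

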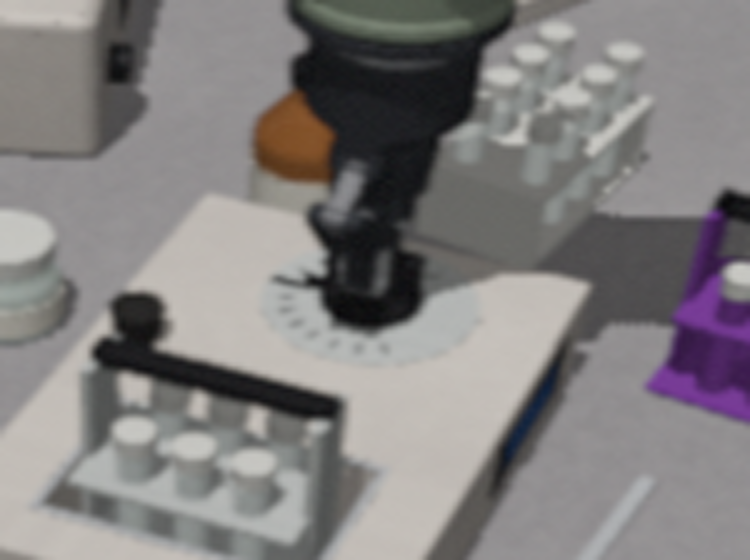

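The side zoom shows the pointer nose lined up with the long mark at about (290,280). The tool yaw is -0.019, against -0.021 wanted. I'll release and rise straight up.

```bash
python3 -m handwheel '[{"offset":[0,0,0],"rot":[0,0,0],"claw":0.3},{"offset":[0,0,0],"rot":[0,0,0],"claw":0.3},{"offset":[0,0,0],"rot":[0,0,0],"claw":0.3},{"offset":[0,0,0],"rot":[0,0,0],"claw":0.3},{"offset":[0,0,0],"rot":[0,0,0],"claw":0.3},{"offset":[0,0,-10],"rot":[0,0,0],"claw":0.3},{"offset":[0,0,-25],"rot":[0,0,0],"claw":0.3},{"offset":[0,0,-30],"rot":[0,0,0],"claw":0.3},{"offset":[0,0,-30],"rot":[0,0,0],"claw":0.3},{"offset":[0,0,-25],"rot":[0,0,0],"claw":0.3},{"offset":[0,0,-15],"rot":[0,0,0],"claw":0.3},{"offset":[0,0,0],"rot":[0,0,0],"claw":0.3}]'
python3 - <<'E'
from h import *
for c in ('side','top'):
    f=imaging.grab_frame(c)
    u,v=proj(f,[.507,-.1,.115]); u,v=int(u),int(v)
    a=cv2.resize(f['color'][v-60:v+60,u-50:u+50],None,fx=4,fy=4,interpolation=cv2.INTER_CUBIC); cv2.imwrite('pics/z3%s.png'%c,a[:,:,::-1])
a=cv2.hconcat([cv2.imread('pics/z3side.png'),cv2.imread('pics/z3top.png')]); cv2.imwrite('pics/z3.png',a)
E
```

```text
clock: 7.95
position: [0.5082, -0.1474, 0.255]
tool_rot: [3.141, -0.004, -0.02]
force: [-0.3, 0.4, 0.1]
grip_width: 0.0556
```

View pics/z3.png

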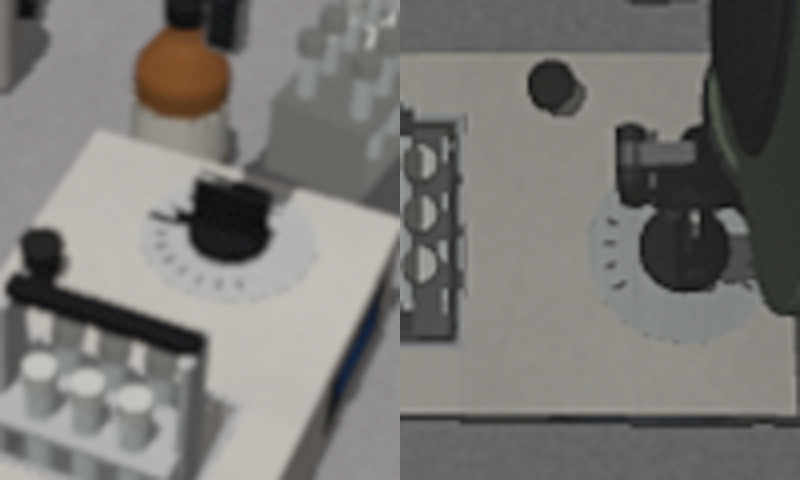

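The pointer's white line is on the index line in both views: top zoom about (693,222), side nose at (180,217). I'll move over the carrier bar and take another look there.

```bash
python3 -m handwheel '[{"offset":[1,-12,0],"rot":[0,0,0],"claw":0.3},{"offset":[2,-25,0],"rot":[0,0,0],"claw":0.3},{"offset":[2,-35,0],"rot":[0,0,0],"claw":0.3},{"offset":[2,-35,0],"rot":[0,0,0],"claw":0.3},{"offset":[2,-30,0],"rot":[0,0,0],"claw":0.3},{"offset":[1,-18,0],"rot":[0,0,0],"claw":0.3},{"offset":[0,-8,0],"rot":[0,0,0],"claw":0.3},{"offset":[0,0,0],"rot":[0,0,0],"claw":0.3},{"offset":[0,0,0],"rot":[0,0,0],"claw":0.3}]' 60
python3 - <<'E'
from h import *
f=imaging.grab_frame('top'); u,v=proj(f,[.507,-.147,.123]); u,v=int(u),int(v)
a=cv2.resize(f['color'][v-30:v+30,u-30:u+30],None,fx=8,fy=8,interpolation=cv2.INTER_CUBIC); cv2.imwrite('pics/z4.png',a[:,:,::-1])
print(u,v)
P=[]
for c in ('side','top'):
    g=imaging.grab_frame(c)
    for m in imaging.mark_of('carrier_bar',c): print(c,m['conf'],at_z(g,m['uv'],.16).round(3))
    for m in imaging.mark_of('dial_pointer',c): print('ptr',c,m['conf'],at_z(g,m['uv'],.115).round(3))
E
```

```text
clock: 8.95
position: [0.5205, 0.0148, 0.252]
tool_rot: [3.141, 0.001, -0.021]
force: [0.0, -0.1, 0.3]
grip_width: 0.0554
368 218
side 0.63 [ 0.315 -0.214  0.16 ]
side 0.57 [0.487 0.346 0.16 ]
side 0.56 [0.518 0.011 0.16 ]
ptr side 0.83 [ 0.541 -0.151  0.115]
top 0.74 [0.328 0.166 0.16 ]
top 0.66 [0.5   0.324 0.16 ]
```

View pics/z4.png

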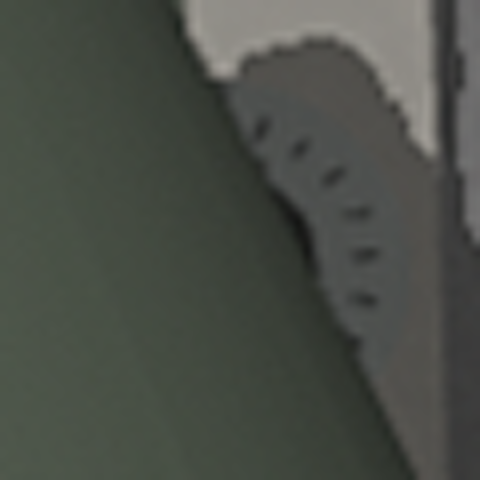

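The top view is blocked by the arm. I'll check the dial angle from the side camera's depth instead, and from the index mark's bearing.

```bash
python3 - <<'E'
from h import *
f=imaging.grab_frame('side')
v,u=np.nonzero(f['range_z']>0)
n=cv2.undistortPoints(np.stack([u,v],1)[:,None].astype(float),K(f),np.array(f['distortion']))[:,0]
z=f['range_z'][v,u]; T=np.linalg.inv(np.array(f['camera_from_world'])); P=np.c_[n*z[:,None],z]@T[:3,:3].T+T[:3,3]
d=P[(P[:,2]>.1)&(P[:,2]<.14)&(np.hypot(P[:,0]-.507,P[:,1]+.147)<.05)]
print(len(d),cv2.minAreaRect((d[:,:2]*1000).astype(np.float32)))
print(np.degrees(np.arctan(cv2.fitLine((d[:,:2]*1000).astype(np.float32),cv2.DIST_HUBER,0,.01,.01)[1]/cv2.fitLine((d[:,:2]*1000).astype(np.float32),cv2.DIST_HUBER,0,.01,.01)[0])))
b=P[(P[:,2]>.15)&(P[:,2]<.18)&(P[:,0]>.44)&(P[:,0]<.60)&(P[:,1]>-.05)&(P[:,1]<.08)]
print(len(b),cv2.minAreaRect((b[:,:2]*1000).astype(np.float32)),b[:,2].max())
a=cv2.resize(f['color'][130:200,290:360],None,fx=7,fy=7,interpolation=cv2.INTER_CUBIC); cv2.imwrite('pics/z5.png',a[:,:,::-1])
E
```

```text
214 ((504.3169860839844, -143.30921936035156), (46.889156341552734, 18.471603393554688), 0.8353378176689148)
[0.10588006]
459 ((520.1609497070312, 18.421253204345703), (30.181346893310547, 108.65540313720703), 88.17759704589844) 0.1691532688215176
```

View pics/z5.png

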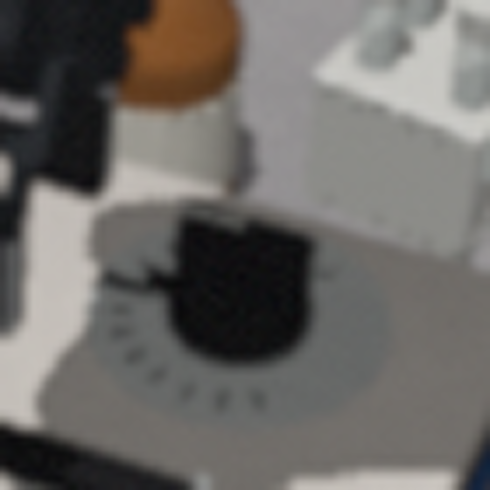

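The dial bar measures about 0.1–0.8° against -1.2° wanted, well within the ±8° tolerance, and the nose is at the long mark at (150,282). Next I'll descend on the carrier bar.

```bash
python3 -m handwheel '[{"offset":[0,0,10],"rot":[0,0,0],"claw":0.3},{"offset":[0,0,20],"rot":[0,0,0],"claw":0.3},{"offset":[0,0,20],"rot":[0,0,0],"claw":0.3},{"offset":[0,0,20],"rot":[0,0,0],"claw":0.3},{"offset":[0,0,13],"rot":[0,0,0],"claw":0.3},{"offset":[0,0,7],"rot":[0,0,0],"claw":0.3},{"offset":[0,0,0],"rot":[0,0,0],"claw":0.3},{"offset":[0,0,0],"rot":[0,0,0],"claw":0.3}]' 60
python3 - <<'E'
from h import *
f=imaging.grab_frame('side'); a=cv2.resize(f['color'][130:270,220:370],None,fx=5,fy=4,interpolation=cv2.INTER_CUBIC); cv2.imwrite('pics/z6.png',a[:,:,::-1])
E
```

```text
clock: 10.15
position: [0.521, 0.0157, 0.1628]
tool_rot: [-3.141, -0.001, -0.02]
force: [0.1, 0.3, -0.1]
grip_width: 0.0559
```

View pics/z6.png

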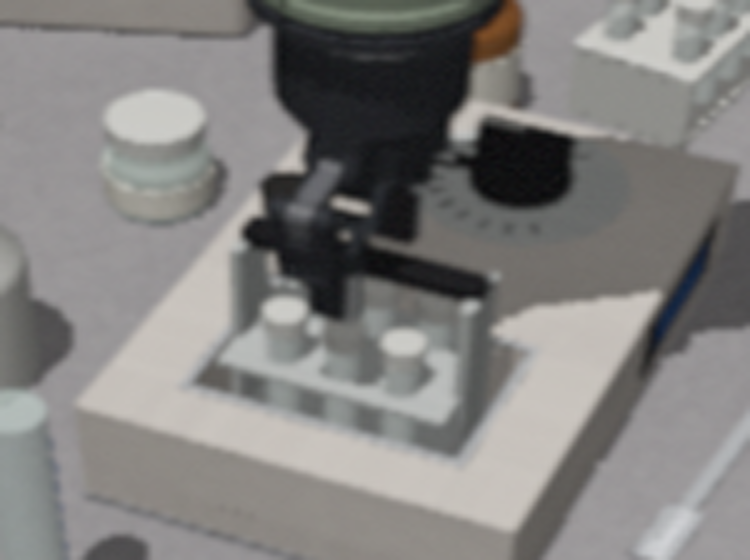

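The fingers straddle the middle of the bar at about (340,250). I'll close on it.

```bash
python3 -m handwheel '[{"offset":[0,0,0],"rot":[0,0,0],"claw":-1},{"offset":[0,0,0],"rot":[0,0,0],"claw":-1},{"offset":[0,0,0],"rot":[0,0,0],"claw":-1},{"offset":[0,0,0],"rot":[0,0,0],"claw":-1},{"offset":[0,0,0],"rot":[0,0,0],"claw":-1},{"offset":[0,0,0],"rot":[0,0,0],"claw":-1},{"offset":[0,0,0],"rot":[0,0,0],"claw":-1},{"offset":[0,0,0],"rot":[0,0,0],"claw":-1}]' 70
```

```text
clock: 11.0
position: [0.5209, 0.0159, 0.1627]
tool_rot: [-3.141, -0.001, -0.02]
force: [-1.9, 2.1, 6.9]
grip_width: 0.0128
```

```bash
python3 -m handwheel '[{"offset":[0,0,-3],"rot":[0,0,0],"claw":-1},{"offset":[0,0,-6],"rot":[0,0,0],"claw":-1},{"offset":[0,0,-8],"rot":[0,0,0],"claw":-1},{"offset":[0,0,-8],"rot":[0,0,0],"claw":-1},{"offset":[0,0,-8],"rot":[0,0,0],"claw":-1}]'
python3 -m handwheel '[{"offset":[0,0,-10],"rot":[0,0,0],"claw":-1},{"offset":[0,0,-12],"rot":[0,0,0],"claw":-1},{"offset":[0,0,-12],"rot":[0,0,0],"claw":-1},{"offset":[0,0,-12],"rot":[0,0,0],"claw":-1},{"offset":[0,0,-12],"rot":[0,0,0],"claw":-1},{"offset":[0,0,-11],"rot":[0,0,0],"claw":-1},{"offset":[0,0,-8],"rot":[0,0,0],"claw":-1},{"offset":[0,0,-5],"rot":[0,0,0],"claw":-1},{"offset":[0,0,-2],"rot":[0,0,0],"claw":-1},{"offset":[0,0,0],"rot":[0,0,0],"claw":-1},{"offset":[0,0,0],"rot":[0,0,0],"claw":-1}]'
python3 -m handwheel '[{"offset":[0,0,0],"rot":[0,0,0],"claw":-1},{"offset":[0,0,0],"rot":[0,0,0],"claw":-1},{"offset":[0,0,0],"rot":[0,0,0],"claw":-1},{"offset":[0,0,0],"rot":[0,0,0],"claw":-1},{"offset":[0,0,0],"rot":[0,0,0],"claw":-1},{"offset":[0,0,0],"rot":[0,0,0],"claw":-1},{"offset":[0,0,0],"rot":[0,0,0],"claw":-1},{"offset":[0,0,0],"rot":[0,0,0],"claw":-1}]'
python3 - <<'E'
from h import *
f=imaging.grab_frame('side'); save(f,'end')
a=cv2.resize(f['color'][80:280,200:400],None,fx=3.5,fy=3,interpolation=cv2.INTER_CUBIC); cv2.imwrite('pics/z7.png',a[:,:,::-1])
for m in imaging.mark_of('carrier_base','side'): print(m['conf'],m['uv'],at_z(f,m['uv'],.147).round(3))
v,u=np.nonzero(f['range_z']>0)
n=cv2.undistortPoints(np.stack([u,v],1)[:,None].astype(float),K(f),np.array(f['distortion']))[:,0]
z=f['range_z'][v,u]; T=np.linalg.inv(np.array(f['camera_from_world'])); P=np.c_[n*z[:,None],z]@T[:3,:3].T+T[:3,3]
d=P[(P[:,2]>.1)&(P[:,2]<.14)&(np.hypot(P[:,0]-.507,P[:,1]+.147)<.05)]
print('dial',cv2.minAreaRect((d[:,:2]*1000).astype(np.float32)))
b=P[(P[:,2]>.12)&(P[:,2]<.3)&(abs(P[:,0]-.52)<.075)&(abs(P[:,1]-.02)<.05)]
for x in np.arange(.455,.59,.01):
    q=b[abs(b[:,0]-x)<.005]; 
    if len(q): print(round(x,3),len(q),q[:,2].min().round(3))
E
```

```text
clock: 11.5
position: [0.5208, 0.0156, 0.1962]
tool_rot: [-3.142, -0.0, -0.02]
force: [-0.1, 0.2, -5.5]
grip_width: 0.0127
clock: 12.6
position: [0.5205, 0.0156, 0.2789]
tool_rot: [3.142, 0.001, -0.02]
force: [0.5, -0.2, -4.5]
grip_width: 0.0123
clock: 13.4
position: [0.5207, 0.0156, 0.2793]
tool_rot: [-3.142, -0.0, -0.02]
force: [-0.6, 0.6, -4.9]
grip_width: 0.0122
0.92 [290.5, 201.7] [0.521 0.026 0.147]
0.68 [251.5, 177.8] [ 0.626 -0.007  0.147]
0.58 [353.2, 330.4] [0.313 0.257 0.147]
0.57 [404.6, 197.7] [ 0.308 -0.08   0.147]
dial ((505.0249328613281, -141.49363708496094), (47.034366607666016, 14.969751358032227), 6.902614593505859)
0.465 400 0.146
0.475 218 0.147
0.485 400 0.146
0.495 352 0.148
0.505 198 0.145
0.515 477 0.144
0.525 245 0.146
0.535 164 0.144
0.545 402 0.148
0.555 198 0.147
0.565 279 0.147
0.575 226 0.147
```

View pics/z7.png

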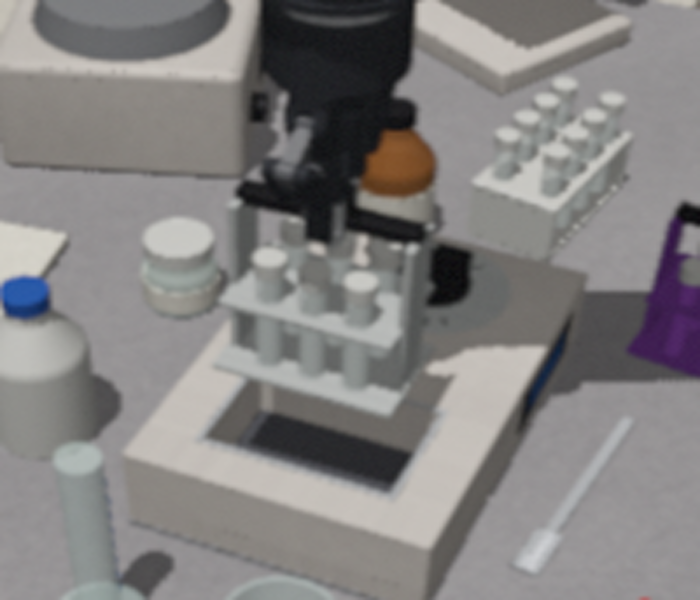

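The carrier hangs level over the well, with its underside at about 0.146 m along its whole length and no contact. The dial was not touched again, and the 6.9° reading is from a partly hidden view of the bar. Handing in.

```bash
python3 -c "
from workcell import bot; print(bot.job_done())"
```

```text
the job is handed in; nothing more can be done
None
```

The job is handed in at about 13.5 s of the 48 s. The system reports no verdict, so these results are my own checks.

- **Dial:** I turned it about 44° counter-clockwise and let go. The tool yaw at release was -0.019 rad against the -0.021 rad wanted. With the dial in clear view from the side, its bar measured about 0.1° to 0.8° against -1.2°, and the nose was at the long mark.
- **Carrier:** I gripped it by the middle of its bar with 70 N and lifted it straight up. Its underside is at about 0.146 m, roughly 65 mm above the heater's top, and even to within about 4 mm over its length. The grasp point is about 2 mm sideways of the well's centre. The grip was holding at 12 mm, the wrist carried about 4.9 N, and the pose was steady over the last 0.8 s.
- **Other labware:** nothing else looked moved in the last side picture, but I did not measure it.

**Checks that disagreed:**
- The last depth fit of the dial bar gave 6.9°. The carrier partly hid the dial in that picture and nothing touched the dial after release, so I put it down to the view. At face value it would be about 8.1° from the mark, just past the 0.14 rad (8.0°) limit.
- One network reading of the pointer gave about -6.7°, which is 5.5° off and within the limit.

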